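# Index the tilting positioner by one turn of its hand wheel and lock it

### The arm

A 6-joint arm with a two-finger parallel gripper is mounted at the origin on the work surface. World frame = base frame: x ahead of the robot, y to its left, z up, the work surface at z = 0. Lengths are in m, angles in degrees, forces in N, time in s.
With the tool pointing down it reaches from about 0.4 to 0.825 m from the base axis. Payload 7 kg.
Tool frame: the origin (TCP) lies between the finger pads; the fingertips stand 22 mm ahead of it and the grasp point (between the pads) lies 3 mm ahead of it; z points along the fingers, y is the direction in which the jaws open and shut (so a half turn about z gives the same grasp; the last joint's range is limited). The gripper opens to 88 mm and grips with 3 to 60 N. Pads are 19 mm wide; open, the fingers measure 130 mm over their backs; the gripper's body (78 mm by 193 mm) begins 47 mm behind the grasp point.
Start: joints at [80.163, 20.546, 0.682, 0, -70.136, -16.507], TCP at [0.3, 0.605, 0.249] pointing down, gripper open.
Joint ranges: [-176.03, 176.03], [-82.01, 121.73], [-58.28, 71.71], [-173.87, 95.51], [-174.79, -0.11], [-173.66, 173.66]. Speed limits (degrees/s): [136.94, 136.94, 172.46, 180, 180, 180].

### API

Orientations are given as [roll, pitch, yaw] about the fixed x, y, z axes, in that order (R = Rz(yaw) Ry(pitch) Rx(roll)).
In Python, from plant import telemetry, cams, r gives the robot as it stands.
- The arm moves only by the tool carry_out, never from a script. Its argument "commands" is one flat list of numbers, 5 for each row, row after row: the shift along the world's x, y, z as a fraction of full scale, then the turn about the world's z as a fraction of full scale, then the gripper's target within -1 to 1 (shut at 1, half-way at 0, fully open at -1). In form: [x, y, z, turn, claw, x, y, z, turn, claw, ...]. A call has 1 to 8 rows; each row shifts and turns the commanded pose from where the row before left it; what a row does not reach is not made up. Full scale, the value 1, is 0.04 m for a shift and 4 degrees for a turn. A row lasts 1/10 s, in which the tool goes at most 50 mm and 8.59 degrees, less where a joint would pass 70% of its speed; a pose out of reach is approached as far as the arm can. A call with a number of a shift or a turn outside -1 to 1 is refused whole. A call with a gripper value outside its range is refused whole. The fingers move at their own pace and stop on an object; "grip_force" is the grip in N (left out, the last holds). Time passes only in rows, so rows that do not move let the fingers close. It gives the time, the measured TCP pose, the force and the opening at its end, in the units of the state.
- telemetry.get_state(): the state, without advancing time (a new reading comes with each control period).
- cams.capture(name): name is "scene" or "top" or "wrist"; returns a dict with "frame" (384x512x3 uint8, red, green, blue), "camera_matrix" (3x3 intrinsics, pixels), "k1" (the pictures are not rectified: a ray, as slopes to the right and down, at radius r is drawn at 1 + k1 r^2 times it, then the intrinsics apply), "camera_from_world" (4x4, takes a point from world to camera coordinates); the wrist camera has in their place "mount" (4x4, takes a point from camera to tool coordinates, whose origin is the TCP and whose axes are the flange's). Camera axes: x right, y down, z forward; pixel columns grow to the right and rows downward; lengths in m; the calibration is good to about 2 mm. A picture is of the moment at which its call begins: read the wrist's pose just before it. There is no depth.
- r.close_job(): hands the job in, once; it reports no verdict.
The state is a dict: "time_s": time; "joints": joint angles; "qd": joint speeds; "joint_torque": joint torques, N m; "tcp_pos": TCP position; "eef_rot": TCP orientation; "contact_force": force on the tool from outside, world axes, zero at the start; "moment": the same for the moment, N m; "gripper_width": finger opening in m.
Only numpy, scipy, OpenCV 4.12 (cv2) and the standard library are available. Lean on these libraries where they do the work, as an engineer would, in place of code of your own. Each camera call takes 0.05 s, during which the arm holds its last target. There are 200 camera calls.

### The job

Tilt the casting on by one step: with your fingertips, push the hand wheel round by its upright handle, clockwise seen from above, through exactly one full turn, so that the handle stops where it stands now. Only then push the lock lever over, away from the robot, as far as it goes. Push gently, do not grip or force anything, leave the loose tools and parts where they are, and finish clear of everything.

Things in the scene. Friction and masses are not known exactly. Their poses are not given: they have to be found in the camera images.
- base: Tilting positioner, fixed: dark base plate 240 x 430 x 12 mm (x, y, z), in its middle a yellow gearbox 110 x 100 mm, 130 mm high; a dark casting at its left (+y), up to 165 mm out, below 165 mm, tilting with the wheel; a yellow pillar with the lock lever at its right (-y). Origin: centre of the plate's underside, on the table, below the wheel's axis. +x points away from the robot, +y left, z up.
- wheel_center (a point): Fixed point on the hand wheel's vertical axis, level with the top of its rim, 174 mm above the table. Aluminium wheel lying flat over the gearbox: rim centre line radius 70 mm, rim bar 14 mm thick, three spokes, hub 36 mm across, its top 10 mm above this point. Only the handle stands higher.
- handle: The wheel's only handle: an upright black round grip, freely spinning on its pin, 24 mm across, on the rim, 70 mm from the wheel's axis, at the end of a spoke, from 178 to 234 mm above the table. Origin: on the grip's axis, 207 mm above the table, z up; it goes round with the wheel.
- wheel (a joint): Angle of the hand wheel, rad: 0 with the handle towards the base's -x, growing clockwise seen from above; one turn is 2 pi. Starts anywhere from -2.5 to 2.5; no stop in reach (range -4 to 16). Needs about 0.14 N m (2 N at the handle) and stays where it is left. One turn tilts the casting by 30 degrees.
- lock_tip (a point): Centre of the black ball knob, 28 mm across, at the end of the lock lever (12 mm steel bar, 80 mm from pivot to ball centre). It moves with the lever.
- lock_pivot (a point): Fixed point: the lever's pivot, 100 mm above the table, at (-20, -170) mm in the base's x, y, on top of the yellow pillar (60 x 44 mm, 87 mm high, steel cheeks up to 111 mm). The pivot axis is the base's y axis.
- lock (a joint): Angle of the lock lever, rad: at 0 (free) it leans 0.5 rad from upright towards the base's -x (the robot); it starts between 0 and 0.15 and swings towards the base's +x to its rubber-cushioned stop at 1.0 (locked, leaning 0.5 rad away from the robot). Needs about 2 N at the ball and stays where it is left. It does not itself block the wheel.
- bearing: Bystander: loose steel bearing ring lying flat, 52 mm across, 14 mm high, on the base plate's near left area. Origin: centre of its underside. Leave alone.
- socket: Bystander: loose steel deep socket standing upright, 26 mm across, 55 mm high, on the base plate between gearbox and lock lever, on the robot's side. Origin: centre of its underside. Leave alone.
- bolt: Bystander: loose steel bolt standing on its head, 24 mm across, 50 mm high, on the far right area of the base plate. Origin: centre of its underside. Leave alone.
- hammer: Bystander: copper hammer with wooden handle, 260 mm long, 26 mm high, lying on the table to the right of the base plate. Origin: centre of its underside, x axis from handle to head. Leave alone.
- wrench: Bystander: steel wrench, 180 mm long, 8 mm high, lying on the base plate along its far edge. Origin: centre of its underside, x axis along it. Leave alone.
- tape: Bystander: white plastic roll lying flat, 90 mm across, 25 mm high, on the table to the left. Origin: centre of its underside. Leave alone.
- spray: Bystander: closed can standing on the table to the right, 58 mm across, 150 mm high. Origin: centre of its underside. Leave alone.

How it is judged:
By the outcome, as a careful person would: the job done as asked, in the order asked, and still so for the second after the job is handed in, with the robot touching nothing.
It also fails if it takes over 64 s, if anything falls off the work surface, if the arm or the gripper's body presses on something with over 40 N, if the wrist force passes 120 N, or if a joint passes its speed limit or range.

## Working session

There is one attempt and no reset: what is moved stays moved. The work goes in short steps, Python scripts to look and compute and a tool call to move; the robot and the scene stay as the last step left them, time stands still between calls to the robot, and variables do not carry over. Pictures are saved under pics/ and viewed, about 8 in all and at most 12, crops included, and the job is handed in when it is done.

Besides the shell and the picture viewer there is one more tool, called after ">>>" as name(argument=value, ...), one argument or row to a line, values as JSON. carry_out: Moves the arm, as the interface text tells. Shift numbers are shares of 0.04 m and turn numbers shares of 4 degrees, none past 1 either way. Its arguments: {"type":"object","properties":{"commands":{"type":"array"},"grip_force":{"type":"number"}},"required":["commands"]}

```bash
mkdir -p pics; ls
python3 - <<'E'
from plant import telemetry, cams, r
import cv2,numpy as np
print(telemetry.get_state())
for n in ("scene","top"):
    c=cams.capture(n); cv2.imwrite(f"pics/{n}0.png",c["frame"][:,:,::-1])
    np.savez(f"{n}0.npz",**c)
    print(n,c["camera_matrix"],c["k1"],c["camera_from_world"])
E
```

```text
pics
{'time_s': 0.0, 'joints': array([ 8.01621409e+01,  2.05914982e+01,  6.33083058e-01, -1.85775927e-02,
       -7.01344028e+01, -1.65053173e+01]), 'qd': array([ 0.07225357, -0.06500037,  0.13066585,  0.02589867,  0.03910868,
       -0.06944387]), 'joint_torque': array([-1.52482065e-03, -5.82712448e+01,  2.93063629e+01,  6.99763566e+00,
        6.81553240e-03, -1.59062547e-04]), 'tcp_pos': array([0.2993755 , 0.60448012, 0.24762154]), 'eef_rot': array([ 1.79906045e+02, -9.62794874e-03, -2.63494956e+01]), 'contact_force': array([-0.34996603,  0.51557393,  0.04334054]), 'moment': array([-0.01297534,  0.02557142, -0.0638005 ]), 'gripper_width': 0.08732452928014627}
scene [[423.4938257    0.         246.58738409]
 [  0.         423.4938257  192.99247741]
 [  0.           0.           1.        ]] -0.01358256796422879 [[ 0.41698251  0.90874018 -0.01780108 -0.27638158]
 [ 0.68468151 -0.32693163 -0.65140383 -0.28792094]
 [-0.59777656  0.25943593 -0.75852236  1.62651551]
 [ 0.          0.          0.          1.        ]]
top [[479.01922435   0.         257.48300692]
 [  0.         479.01922435 189.70408715]
 [  0.           0.           1.        ]] 0.03765307432907636 [[-0.004043   -0.9999817   0.00450045  0.03983916]
 [-0.99799891  0.00375091 -0.0631197   0.56770235]
 [ 0.06310167 -0.00474664 -0.99799582  1.35869935]
 [ 0.          0.          0.          1.        ]]
```

View pics/scene0.png

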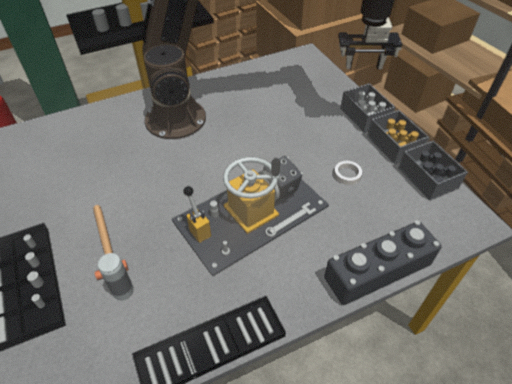

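View pics/top0.png

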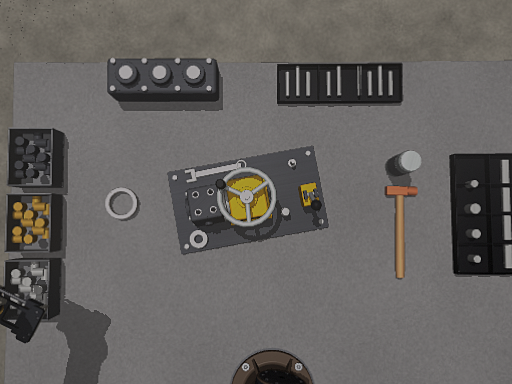

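Scene: wheel over the gearbox at about (250,178), lever knob (188,190). Top: wheel centre about (247,197), handle about (221,184), knob (316,205), plate corners about (167,173), (313,146), (328,227), (183,254). I'll zoom in on the top view.

```bash
cat > h.py <<'E'
import numpy as np, cv2
def ray(c,u,v):
    K=c["camera_matrix"]; T=c["camera_from_world"]; k=float(c["k1"])
    d=np.array([(u-K[0,2])/K[0,0],(v-K[1,2])/K[1,1]]); s=d.copy()
    for _ in range(20): s=d/(1+k*(s@s))
    R=T[:3,:3]; return -R.T@T[:3,3], R.T@np.array([s[0],s[1],1])
def atz(c,u,v,z):
    o,d=ray(c,u,v); return o+d*(z-o[2])/d[2]
def proj(c,p):
    T=c["camera_from_world"]; q=T[:3,:3]@p+T[:3,3]; s=q[:2]/q[2]; s=s*(1+float(c["k1"])*(s@s))
    K=c["camera_matrix"]; return s*K[0,0]+K[:2,2]
E
python3 - <<'E'
from h import *
c=np.load("top0.npz"); f=c["frame"][130:270,150:340,::-1]
cv2.imwrite("pics/topz.png",cv2.resize(f,None,fx=4,fy=4,interpolation=cv2.INTER_CUBIC))
E
```

```text
(no output)
```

View pics/topz.png

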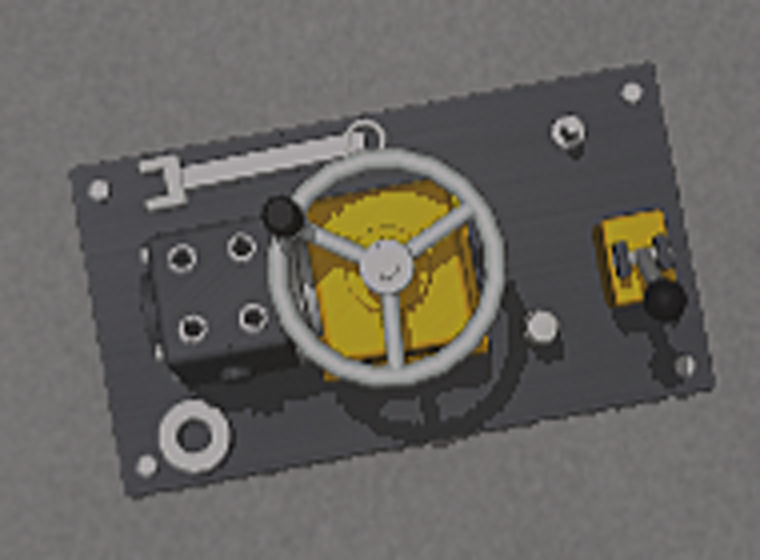

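Crop (4x, offset 150,130): plate corners (70,168), (655,64), (714,388), (130,497); wheel centre (386,267), handle top (283,215), knob (664,299), socket (543,326), bolt (568,132).

```bash
cat > loc.py <<'E'
from h import *
c=np.load("top0.npz")
g=lambda u,v,z: atz(c,150+u/4,130+v/4,z)
P=np.array([g(u,v,.012) for u,v in [(70,168),(655,64),(714,388),(130,497)]])
ctr=P.mean(0); yd=(P[0]-P[1]+P[3]-P[2])/2; xd=(P[0]-P[3]+P[1]-P[2])/2
yaw=np.arctan2(-yd[0],yd[1]); print("plate",ctr,np.linalg.norm(yd),np.linalg.norm(xd),np.degrees(yaw),np.degrees(np.arctan2(xd[1],xd[0])))
W=g(386,267,.174); hd=g(283,215,.234); print("wheel",W,"hub",g(387,265,.184),"handle",hd,np.linalg.norm((hd-W)[:2]))
R=np.array([[np.cos(yaw),-np.sin(yaw)],[np.sin(yaw),np.cos(yaw)]])
loc=R.T@(hd-W)[:2]; print("handle local",loc,"theta",np.arctan2(loc[1],-loc[0]))
C=W[:2]; piv=C+R@[-.02,-.17]
for a in (0,.08,.15):
    b=-.5+a; p=np.r_[piv+R@[.08*np.sin(b),0],.1+.08*np.cos(b)]; print(a,p,(proj(c,p)-[150,130])*4)
p=np.r_[piv+R@[.08*np.sin(.5),0],.1+.08*np.cos(.5)];print("end",p,"piv",piv)
print("socket",g(543,326,.055),"bolt",g(568,132,.05))
E
python3 loc.py
```

```text
plate [0.53991077 0.06437333 0.012     ] 0.42741261909730344 0.2390065224999478 10.111605930765032 10.160853284354648
wheel [0.54012224 0.0663841  0.174     ] hub [0.54089732 0.0655675  0.184     ] handle [0.56897039 0.12756295 0.234     ] 0.06763924869299986
handle local [0.039141   0.05516385] theta 2.1878969132829322
0 [ 0.51252082 -0.1112204   0.1702066 ] [664.94191754 309.50941451]
0.08 [ 0.51816498 -0.11021384  0.17304712] [663.81791057 300.51847603]
0.15 [ 0.52327339 -0.10930282  0.17514982] [662.70422537 292.37564176]
end [ 0.58803745 -0.09775305  0.1702066 ] piv [ 0.55027914 -0.10448672]
socket [ 0.50431814 -0.04076386  0.055     ] bolt [ 0.64081335 -0.05974055  0.05      ]
```

>>> carry_out(
  commands=[0,0,0.5,0,1,0.2,-0.4,0.5,1,1,0.47,-0.97,0,1,1,0.47,-0.97,0,1,1,0.47,-0.97,0,1,1,0.47,-0.97,0,0.8,1,0.47,-0.97,0,0,1,0.47,-0.97,0,0,1],
  grip_force=5,
)

```text
time_s: 0.9
tcp_pos: [0.4206, 0.3543, 0.2883]
eef_rot: [180.0, 0.0, -7.1]
contact_force: [1.4, 0.2, 0.4]
gripper_width: 0.0294
```

>>> carry_out(
  commands=[0.47,-0.97,0,0,1,0.47,-0.97,0,0,1,0.47,-0.97,0,0,1,0.47,-0.97,0,0,1,0.47,-0.97,0,0,1,0,0,0,0,1],
)

```text
time_s: 1.5
tcp_pos: [0.5154, 0.1582, 0.2882]
eef_rot: [179.9, 0.0, -7.4]
contact_force: [0.0, 0.1, -0.6]
gripper_width: 0.0005
```

Run:
```python
from plant import telemetry, cams
import cv2,numpy as np
s=telemetry.get_state(); print(s)
c=cams.capture("wrist"); cv2.imwrite("pics/w1.png",c["frame"][:,:,::-1]); print(c["mount"])
np.savez("w1.npz",**c)
```

```text
{'time_s': 1.5, 'joints': array([ 3.79181617e+01,  6.33512467e+00, -1.28767284e+01,  2.00269498e-02,
       -7.08565886e+01,  4.46856749e+01]), 'qd': array([ 3.47371763, -0.06826088,  0.0309643 , -0.83452495,  0.46569514,
       -4.26941587]), 'joint_torque': array([-1.65065859e+00, -3.86751151e+01,  2.97577018e+01,  7.24364027e+00,
        2.06272036e-02,  9.69694331e-01]), 'tcp_pos': array([0.51535165, 0.1581771 , 0.28819576]), 'eef_rot': array([ 1.79938040e+02,  3.46844555e-02, -7.38960336e+00]), 'contact_force': array([ 0.01725337,  0.07299384, -0.60024605]), 'moment': array([0.04461598, 0.03698818, 0.0063193 ]), 'gripper_width': 0.00047506278289066907}
[[ 9.74658913e-04 -9.68755419e-01 -2.48016106e-01  6.67050503e-02]
 [ 9.99999219e-01  7.50208574e-04  9.99489649e-04  1.01940821e-03]
 [-7.82197204e-04 -2.48016887e-01  9.68755393e-01 -1.36802348e-01]
 [ 0.00000000e+00  0.00000000e+00  0.00000000e+00  1.00000000e+00]]
```

View pics/w1.png

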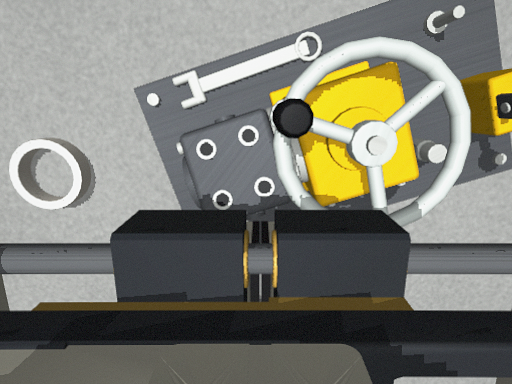

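Wrist view: handle top at (292,118), hub top (374,143), fingers shut at the bottom; the way to the place behind the handle is free. I'll refine the position from this view.

```bash
cat >> h.py <<'E'
from scipy.spatial.transform import Rotation as Ro
def wcam(c,pos,rot):
    T=np.eye(4); T[:3,:3]=Ro.from_euler("xyz",rot,degrees=True).as_matrix(); T[:3,3]=pos
    d={k:c[k] for k in("camera_matrix","k1")}; d["camera_from_world"]=np.linalg.inv(T@c["mount"]); return d
E
python3 - <<'E'
from h import *
w=np.load("w1.npz"); c=wcam(w,[.51535,.15818,.2882],[179.94,.035,-7.39])
H=atz(c,292,118,.234); C=atz(c,374,143,.184); print(H,C,np.linalg.norm((H-C)[:2]),np.degrees(np.arctan2(*(H-C)[1::-1])))
# rim ellipse ext check
print(proj(c,np.array([.540,.0655,.174])))
C=np.array([.540,.0655]); 
for psi in (100,82): print(psi,C+.0732*np.array([np.cos(np.radians(psi)),np.sin(np.radians(psi))]))
E
```

```text
[0.57294187 0.1308629  0.234     ] [0.54495711 0.06789989 0.184     ] 0.06890201334615377 66.03660211704249
[372.93936506 147.59660913]
100 [0.52728895 0.13758793]
82 [0.55018747 0.13798762]
```

>>> carry_out(
  commands=[0.3,-0.3,0,0,1,0,-0.3,0,0,1,0,0,0,0,1,0,0,0,0,1,0,0,0,0,1],
)

```text
time_s: 2.05
tcp_pos: [0.526, 0.1386, 0.2886]
eef_rot: [-180.0, -0.0, -7.1]
contact_force: [-0.1, -0.3, 0.1]
gripper_width: 0.0006
```

Run:
```python
from plant import telemetry, cams
from h import *
s=telemetry.get_state(); print(s["tcp_pos"],s["eef_rot"],s["qd"].round(2))
w=cams.capture("wrist"); np.savez("w2.npz",pos=s["tcp_pos"],rot=s["eef_rot"],**w)
f=w["frame"]; c0=np.load("scene0.npz")
a=f[20:270,180:512,::-1]; a=cv2.resize(a,None,fx=1.6,fy=1.6)
b=c0["frame"][140:280,160:340,::-1]; b=cv2.resize(b,None,fx=3.5,fy=3.5,interpolation=cv2.INTER_CUBIC)
b=cv2.resize(b[:400],None,fx=1,fy=1); a=a
b=cv2.resize(c0["frame"][145:235,180:310,::-1],None,fx=2,fy=2,interpolation=cv2.INTER_CUBIC)
im=np.zeros((600,532,3),np.uint8); im[:400,:531]=a[:400,:531]; im[410:590,:260]=b; cv2.imwrite("pics/w2.png",im)
```

```text
[0.52597335 0.13858905 0.28859813] [-1.79990323e+02 -1.42110815e-04 -7.10898348e+00] [ 0.06 -0.01  0.15  0.03  0.05  0.09]
```

View pics/w2.png

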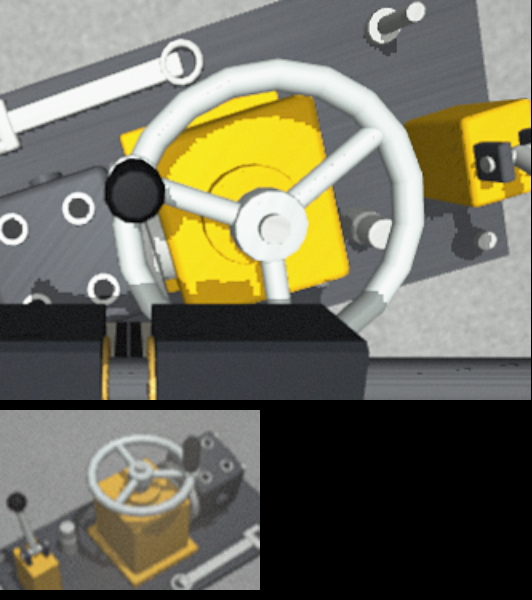

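Wrist (crop 1.6x, offset 180,20): hub (271,226), handle top (135,190). Scene crop: hub (139,468), handle top (191,441).

Run:
```python
from h import *
w=np.load("w2.npz"); c=wcam(w,w["pos"],w["rot"])
H=atz(c,180+135/1.6,20+190/1.6,.234); C=atz(c,180+271/1.6,20+226/1.6,.184); print("wrist",H,C,np.linalg.norm((H-C)[:2]),np.degrees(np.arctan2(*(H-C)[1::-1])))
c=np.load("scene0.npz")
H=atz(c,275.5,160.5,.234); C=atz(c,180+139/2,145+58/2,.184); print("scene",H,C,np.linalg.norm((H-C)[:2]),np.degrees(np.arctan2(*(H-C)[1::-1])))
```

```text
wrist [0.57389675 0.12880238 0.234     ] [0.54464239 0.0672876  0.184     ] 0.06811670617780281 64.56581395738672
scene [0.57738449 0.12924647 0.234     ] [0.54940784 0.06453632 0.184     ] 0.07049891404843227 66.61934226294736
```

```bash
cat > orb.py <<'E'
import sys,numpy as np
a,n,s,rad=float(sys.argv[1]),int(sys.argv[2]),float(sys.argv[3]),float(sys.argv[4])
p=lambda q:rad*np.array([np.cos(np.radians(q)),np.sin(np.radians(q))])
for i in range(n):
    d=(p(a-s*(i+1))-p(a-s*i))/.04; print(a-s*(i+1),f"{d[0]:.3f}, {d[1]:.3f}, 0, {-s/4:g}, 1,")
E
python3 orb.py 100 48 4 .0732
```

```text
96.0 0.126, 0.018, 0, -1, 1,
92.0 0.127, 0.009, 0, -1, 1,
88.0 0.128, 0.000, 0, -1, 1,
84.0 0.127, -0.009, 0, -1, 1,
80.0 0.126, -0.018, 0, -1, 1,
76.0 0.125, -0.027, 0, -1, 1,
72.0 0.123, -0.035, 0, -1, 1,
68.0 0.120, -0.044, 0, -1, 1,
64.0 0.117, -0.052, 0, -1, 1,
60.0 0.113, -0.060, 0, -1, 1,
56.0 0.108, -0.068, 0, -1, 1,
52.0 0.103, -0.075, 0, -1, 1,
48.0 0.098, -0.082, 0, -1, 1,
44.0 0.092, -0.089, 0, -1, 1,
40.0 0.085, -0.095, 0, -1, 1,
36.0 0.079, -0.101, 0, -1, 1,
32.0 0.071, -0.106, 0, -1, 1,
28.0 0.064, -0.111, 0, -1, 1,
24.0 0.056, -0.115, 0, -1, 1,
20.0 0.048, -0.118, 0, -1, 1,
16.0 0.039, -0.121, 0, -1, 1,
12.0 0.031, -0.124, 0, -1, 1,
8.0 0.022, -0.126, 0, -1, 1,
4.0 0.013, -0.127, 0, -1, 1,
0.0 0.004, -0.128, 0, -1, 1,
-4.0 -0.004, -0.128, 0, -1, 1,
-8.0 -0.013, -0.127, 0, -1, 1,
-12.0 -0.022, -0.126, 0, -1, 1,
-16.0 -0.031, -0.124, 0, -1, 1,
-20.0 -0.039, -0.121, 0, -1, 1,
-24.0 -0.048, -0.118, 0, -1, 1,
-28.0 -0.056, -0.115, 0, -1, 1,
-32.0 -0.064, -0.111, 0, -1, 1,
-36.0 -0.071, -0.106, 0, -1, 1,
-40.0 -0.079, -0.101, 0, -1, 1,
-44.0 -0.085, -0.095, 0, -1, 1,
-48.0 -0.092, -0.089, 0, -1, 1,
-52.0 -0.098, -0.082, 0, -1, 1,
-56.0 -0.103, -0.075, 0, -1, 1,
-60.0 -0.108, -0.068, 0, -1, 1,
-64.0 -0.113, -0.060, 0, -1, 1,
-68.0 -0.117, -0.052, 0, -1, 1,
-72.0 -0.120, -0.044, 0, -1, 1,
-76.0 -0.123, -0.035, 0, -1, 1,
-80.0 -0.125, -0.027, 0, -1, 1,
-84.0 -0.126, -0.018, 0, -1, 1,
-88.0 -0.127, -0.009, 0, -1, 1,
-92.0 -0.128, 0.000, 0, -1, 1,
```

>>> carry_out(
  commands=[0.12,0,0,0,1,0,0,-0.6,0,1,0,0,-0.7,0,1,0,0,-0.6,0,1,0,0,0,0,1,0,0,0,0,1],
)

```text
time_s: 2.7
tcp_pos: [0.5316, 0.1382, 0.213]
eef_rot: [180.0, -0.0, -7.1]
contact_force: [-0.9, 0.3, -0.4]
gripper_width: 0.0005
```

>>> carry_out(
  commands=[0.126,0.018,0,-1,1,0.127,0.009,0,-1,1,0.128,0,0,-1,1,0.127,-0.009,0,-1,1,0.126,-0.018,0,-1,1,0.125,-0.027,0,-1,1,0.123,-0.035,0,-1,1,0.12,-0.044,0,-1,1],
)

```text
time_s: 3.5
tcp_pos: [0.5719, 0.1342, 0.2147]
eef_rot: [-179.9, -0.0, -39.3]
contact_force: [-1.9, 0.0, 1.8]
gripper_width: 0.0005
```

Run:
```python
from plant import telemetry, cams
from h import *
s=telemetry.get_state(); print(s["tcp_pos"],s["eef_rot"],s["contact_force"],s["joints"])
w=cams.capture("wrist"); np.savez("w3.npz",pos=s["tcp_pos"],rot=s["eef_rot"],**w)
t=cams.capture("top"); np.savez("t3.npz",**t)
b=cv2.resize(t["frame"][130:270,180:320,::-1],(384,384),interpolation=cv2.INTER_CUBIC)
cv2.imwrite("pics/w3.png",cv2.resize(np.hstack([w["frame"][:,:,::-1],b]),(800,343)))
```

```text
[0.57192328 0.13423875 0.21467558] [-1.79888206e+02 -4.17044157e-02 -3.92895077e+01] [-1.85421897  0.04721831  1.84007754] [ 3.22674325e+01  1.37041069e+01 -1.35878338e+01  4.72541682e-03
 -6.25888133e+01  1.84409295e+01]
```

View pics/w3.png

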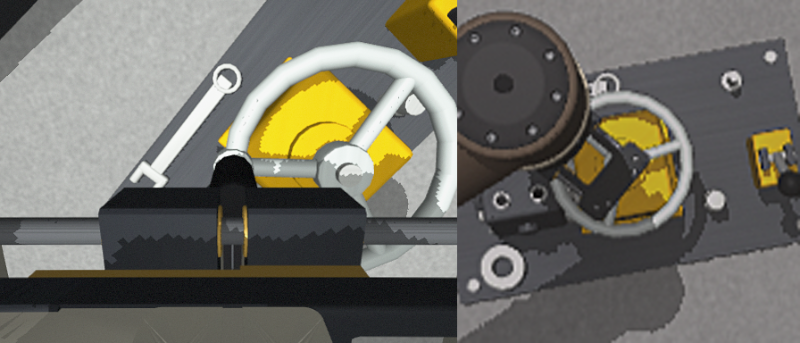

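The handle sits centred against the finger faces and pushing costs about 2 N. I'll carry on.

>>> carry_out(
  commands=[0.117,-0.052,0,-1,1,0.113,-0.06,0,-1,1,0.108,-0.068,0,-1,1,0.103,-0.075,0,-1,1,0.098,-0.082,0,-1,1,0.092,-0.089,0,-1,1,0.085,-0.095,0,-1,1,0.079,-0.101,0,-1,1],
)

```text
time_s: 4.4
tcp_pos: [0.6036, 0.1095, 0.2141]
eef_rot: [-179.9, 0.0, -71.1]
contact_force: [-0.9, 2.2, 2.1]
gripper_width: 0.0002
```

>>> carry_out(
  commands=[0.071,-0.106,0,-1,1,0.064,-0.111,0,-1,1,0.056,-0.115,0,-1,1,0.048,-0.118,0,-1,1,0.039,-0.121,0,-1,1,0.031,-0.124,0,-1,1,0.022,-0.126,0,-1,1,0.013,-0.127,0,-1,1],
)

```text
time_s: 5.2
tcp_pos: [0.6176, 0.0717, 0.2142]
eef_rot: [-179.9, 0.1, -103.2]
contact_force: [-0.3, 2.5, 1.1]
gripper_width: 0.0001
```

>>> carry_out(
  commands=[0.004,-0.128,0,-1,1,-0.004,-0.128,0,-1,1,-0.013,-0.127,0,-1,1,-0.022,-0.126,0,-1,1,-0.031,-0.124,0,-1,1,-0.039,-0.121,0,-1,1,-0.048,-0.118,0,-1,1,-0.056,-0.115,0,-1,1],
)

```text
time_s: 6.0
tcp_pos: [0.6096, 0.0322, 0.2143]
eef_rot: [-179.9, 0.2, -135.1]
contact_force: [0.8, 2.2, -0.4]
gripper_width: 0.0004
```

>>> carry_out(
  commands=[-0.064,-0.111,0,-1,1,-0.071,-0.106,0,-1,1,-0.079,-0.101,0,-1,1,-0.085,-0.095,0,-1,1,-0.092,-0.089,0,-1,1,-0.098,-0.082,0,-1,1,-0.103,-0.075,0,-1,1,-0.108,-0.068,0,-1,1],
)

```text
time_s: 6.8
tcp_pos: [0.5817, 0.0029, 0.2143]
eef_rot: [-180.0, 0.2, -167.1]
contact_force: [2.2, 1.6, -0.1]
gripper_width: 0.0008
```

>>> carry_out(
  commands=[-0.113,-0.06,0,-1,1,-0.117,-0.052,0,-1,1,-0.12,-0.044,0,-1,1,-0.123,-0.035,0,-1,1,-0.125,-0.027,0,-1,1,-0.126,-0.018,0,-1,1,-0.127,-0.009,0,-1,1,-0.128,0,0,-1,1],
)

```text
time_s: 7.6
tcp_pos: [0.5425, -0.0071, 0.2143]
eef_rot: [179.9, 0.2, 160.9]
contact_force: [2.1, -1.2, -1.4]
gripper_width: 0.0001
```

```bash
python3 orb.py -92 47 4 .0732
python3 - <<'E'
from plant import telemetry
print(telemetry.get_state())
E
```

```text
-96.0 -0.127, 0.009, 0, -1, 1,
-100.0 -0.126, 0.018, 0, -1, 1,
-104.0 -0.125, 0.027, 0, -1, 1,
-108.0 -0.123, 0.035, 0, -1, 1,
-112.0 -0.120, 0.044, 0, -1, 1,
-116.0 -0.117, 0.052, 0, -1, 1,
-120.0 -0.113, 0.060, 0, -1, 1,
-124.0 -0.108, 0.068, 0, -1, 1,
-128.0 -0.103, 0.075, 0, -1, 1,
-132.0 -0.098, 0.082, 0, -1, 1,
-136.0 -0.092, 0.089, 0, -1, 1,
-140.0 -0.085, 0.095, 0, -1, 1,
-144.0 -0.079, 0.101, 0, -1, 1,
-148.0 -0.071, 0.106, 0, -1, 1,
-152.0 -0.064, 0.111, 0, -1, 1,
-156.0 -0.056, 0.115, 0, -1, 1,
-160.0 -0.048, 0.118, 0, -1, 1,
-164.0 -0.039, 0.121, 0, -1, 1,
-168.0 -0.031, 0.124, 0, -1, 1,
-172.0 -0.022, 0.126, 0, -1, 1,
-176.0 -0.013, 0.127, 0, -1, 1,
-180.0 -0.004, 0.128, 0, -1, 1,
-184.0 0.004, 0.128, 0, -1, 1,
-188.0 0.013, 0.127, 0, -1, 1,
-192.0 0.022, 0.126, 0, -1, 1,
-196.0 0.031, 0.124, 0, -1, 1,
-200.0 0.039, 0.121, 0, -1, 1,
-204.0 0.048, 0.118, 0, -1, 1,
-208.0 0.056, 0.115, 0, -1, 1,
-212.0 0.064, 0.111, 0, -1, 1,
-216.0 0.071, 0.106, 0, -1, 1,
-220.0 0.079, 0.101, 0, -1, 1,
-224.0 0.085, 0.095, 0, -1, 1,
-228.0 0.092, 0.089, 0, -1, 1,
-232.0 0.098, 0.082, 0, -
[... 330 characters left out ...]
-0.009, 0, -1, 1,
-280.0 0.126, -0.018, 0, -1, 1,
{'time_s': 7.6, 'joints': array([ 1.99905005e+01,  9.47005437e+00, -1.91456502e+01,  6.09420056e-02,
       -6.11733026e+01, -1.29168650e+02]), 'qd': array([  2.00169183,  -4.81259571,  -6.1265068 ,   0.05741794,
         1.09573194, -41.69109504]), 'joint_torque': array([  0.19779688, -40.42761683,  26.69105887,   5.81813335,
        -0.73480273,   1.22180242]), 'tcp_pos': array([ 0.54247746, -0.00710611,  0.21430878]), 'eef_rot': array([179.90822077,   0.19735963, 160.85097779]), 'contact_force': array([ 2.0703006 , -1.20779714, -1.38686698]), 'moment': array([-0.31288464, -0.99786089, -0.01523263]), 'gripper_width': 0.00014948239251918435}
```

>>> carry_out(
  commands=[0.24,-0.08,0,0,1,0.35,-0.12,0,0,1,0.35,-0.12,0,1,1,0,0,0,1,1,0,0,0,1,1,0,0,0,1,1,0,0,0,1,1,0,0,0,1,1],
)

```text
time_s: 8.4
tcp_pos: [0.5804, -0.0205, 0.2126]
eef_rot: [-180.0, 0.0, -174.8]
contact_force: [0.4, 0.3, -0.9]
gripper_width: 0.0004
```

>>> carry_out(
  commands=[0,0,0,1,1,0,0,0,1,1,0,0,0,1,1,0,0,0,1,1,0,0,0,1,1,0,0,0,1,1,0,0,0,1,1,0,0,0,1,1],
)

```text
time_s: 9.2
tcp_pos: [0.5803, -0.0205, 0.2126]
eef_rot: [-180.0, -0.0, -142.8]
contact_force: [0.2, -0.0, 0.3]
gripper_width: 0.0007
```

>>> carry_out(
  commands=[0,0,0,1,1,0,0,0,1,1,0,0,0,1,1,0,0,0,1,1,0,0,0,1,1,0,0,0,1,1,0,0,0,1,1,0,0,0,1,1],
)

```text
time_s: 10.0
tcp_pos: [0.5803, -0.0205, 0.2126]
eef_rot: [-180.0, -0.0, -110.8]
contact_force: [0.9, 0.2, -0.1]
gripper_width: 0.0005
```

>>> carry_out(
  commands=[0,0,0,1,1,0,0,0,1,1,0,0,0,1,1,0,0,0,1,1,0,0,0,1,1,0,0,0,1,1,0,0,0,1,1,0,0,0,1,1],
)

```text
time_s: 10.8
tcp_pos: [0.5803, -0.0205, 0.2126]
eef_rot: [-180.0, -0.0, -78.8]
contact_force: [0.4, -0.6, -0.8]
gripper_width: 0.0005
```

>>> carry_out(
  commands=[0,0,0,1,1,0,0,0,1,1,0,0,0,1,1,0,0,0,1,1,0,0,0,1,1,0,0,0,1,1,0,0,0,1,1,0,0,0,1,1],
)

```text
time_s: 11.6
tcp_pos: [0.5804, -0.0205, 0.2126]
eef_rot: [180.0, -0.0, -46.8]
contact_force: [0.1, 0.5, 0.2]
gripper_width: 0.0006
```

>>> carry_out(
  commands=[0,0,0,1,1,0,0,0,1,1,0,0,0,1,1,0,0,0,1,1,0,0,0,1,1,0,0,0,1,1,-0.24,0.08,0,1,1,0,0,0,0,1],
)

```text
time_s: 12.4
tcp_pos: [0.5699, -0.0171, 0.2126]
eef_rot: [180.0, 0.0, -19.0]
contact_force: [1.5, 0.0, 0.1]
gripper_width: 0.0007
```

>>> carry_out(
  commands=[-0.35,0.12,0,0,1,-0.22,0.075,0,0,1,-0.13,0.045,0,0,1,-0.127,0.009,0,-1,1,-0.126,0.018,0,-1,1,-0.125,0.027,0,-1,1,-0.123,0.035,0,-1,1,-0.12,0.044,0,-1,1],
)

```text
time_s: 13.2
tcp_pos: [0.5165, -0.002, 0.2129]
eef_rot: [-180.0, -0.1, -39.3]
contact_force: [2.5, -1.7, -0.4]
gripper_width: 0.0008
```

>>> carry_out(
  commands=[-0.117,0.052,0,-1,1,-0.113,0.06,0,-1,1,-0.108,0.068,0,-1,1,-0.103,0.075,0,-1,1,-0.098,0.082,0,-1,1,-0.092,0.089,0,-1,1,-0.085,0.095,0,-1,1,-0.079,0.101,0,-1,1],
)

```text
time_s: 14.0
tcp_pos: [0.4842, 0.0226, 0.2128]
eef_rot: [180.0, -0.0, -71.3]
contact_force: [-0.2, -2.3, 0.3]
gripper_width: 0.0001
```

>>> carry_out(
  commands=[-0.071,0.106,0,-1,1,-0.064,0.111,0,-1,1,-0.056,0.115,0,-1,1,-0.048,0.118,0,-1,1,-0.039,0.121,0,-1,1,-0.031,0.124,0,-1,1,-0.022,0.126,0,-1,1,-0.013,0.127,0,-1,1],
)

```text
time_s: 14.8
tcp_pos: [0.4701, 0.0605, 0.2127]
eef_rot: [180.0, -0.1, -103.3]
contact_force: [-2.2, -2.2, 0.9]
gripper_width: 0.0003
```

>>> carry_out(
  commands=[-0.004,0.128,0,-1,1,0.004,0.128,0,-1,1,0.013,0.127,0,-1,1,0.022,0.126,0,-1,1,0.031,0.124,0,-1,1,0.039,0.121,0,-1,1,0.048,0.118,0,-1,1,0.056,0.115,0,-1,1],
)

```text
time_s: 15.6
tcp_pos: [0.4785, 0.1002, 0.2127]
eef_rot: [180.0, -0.1, -135.3]
contact_force: [-1.8, -1.2, 2.0]
gripper_width: 0.001
```

>>> carry_out(
  commands=[0.064,0.111,0,-1,1,0.071,0.106,0,-1,1,0.079,0.101,0,-1,1,0.085,0.095,0,-1,1,0.092,0.089,0,-1,1,0.098,0.082,0,-1,1,0.103,0.075,0,-1,1,0.108,0.068,0,-1,1],
)

```text
time_s: 16.4
tcp_pos: [0.5067, 0.1295, 0.2127]
eef_rot: [180.0, -0.0, -167.3]
contact_force: [-1.9, -0.7, 0.8]
gripper_width: 0.0006
```

>>> carry_out(
  commands=[0.113,0.06,0,-1,1,0.117,0.052,0,-1,1,0.12,0.044,0,-1,1,0.123,0.035,0,-1,1,0.125,0.027,0,-1,1,0.126,0.018,0,-1,1,0.127,0.009,0,-1,1,0,0,0,0,1],
)

```text
time_s: 17.2
tcp_pos: [0.5415, 0.1394, 0.2126]
eef_rot: [180.0, 0.0, 164.8]
contact_force: [-0.2, 0.7, -1.0]
gripper_width: 0.0003
```

>>> carry_out(
  commands=[-0.2,0,0,0,1,-0.4,0.4,0,0,1,-0.4,0.7,0.4,0,1,-0.4,0.8,0.4,0,1,-0.5,0.8,0.2,0,1,-0.6,0.8,0,0,1,-0.6,0.8,0,0,1,0,0,0,0,1],
)

```text
time_s: 18.0
tcp_pos: [0.4146, 0.3137, 0.2529]
eef_rot: [179.9, 0.0, 165.2]
contact_force: [-0.4, 0.3, 0.4]
gripper_width: 0.0004
```

Run:
```python
from plant import telemetry, cams
from h import *
s=telemetry.get_state(); print(s["tcp_pos"],s["eef_rot"],s["joints"])
t=cams.capture("top"); np.savez("t4.npz",**t); t0=np.load("top0.npz")
f=[cv2.resize(x["frame"][165:230,205:285,::-1],(400,325),interpolation=cv2.INTER_CUBIC) for x in (t0,t)]
cv2.imwrite("pics/t4.png",np.hstack(f))
```

```text
[0.41464628 0.31367187 0.25294249] [1.79920341e+02 6.84340033e-04 1.65171466e+02] [ 5.87384509e+01  5.65487370e+00 -1.83252101e+01 -2.39598153e-02
 -6.59433193e+01 -1.63557232e+02]
```

View pics/t4.png

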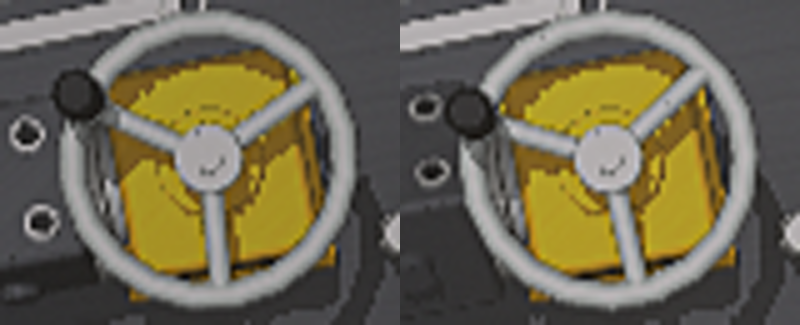

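```bash
cat > ang.py <<'E'
import sys
from h import *
def meas(fn):
    c=np.load(fn); f=c["frame"].astype(np.float32)
    # handle: darkest blob near the rim
    g=cv2.GaussianBlur(cv2.resize(f.max(2)[165:230,205:285],None,fx=8,fy=8,interpolation=cv2.INTER_CUBIC),(0,0),4)
    m=(g<48).astype(np.uint8); n,l,st,ce=cv2.connectedComponentsWithStats(m)
    k=[(st[i,4],ce[i]/8+[205,165]) for i in range(1,n) if st[i,4]>1500]
    ctr=np.array([246.5,196.75]) # wheel centre px
    k=[(a,(p+[-.44,-.44]).round(2)) for a,p in k if 22<np.hypot(*(p-ctr))<37]
    W=None
    for a,p in k:
        H=atz(c,*p,.234)[:2]; C=np.array([.540,.0658]); print(fn,a,p,H,np.degrees(np.arctan2(*(H-C)[::-1])),np.hypot(*(H-C)))
    # spokes: polar profile of light grey
    d=f.max(2)-(f.max(2)-f.min(2))*2
    P=cv2.warpPolar(d,(40,1440),tuple(ctr),40,cv2.INTER_CUBIC)[:,11:22].mean(1)
    return P
P0=meas("top0.npz")
for fn in sys.argv[1:]:
    P=meas(fn); Z=lambda x:(x-x.mean())/x.std()
    cc=np.array([(Z(np.roll(P0,s))*Z(P)).mean() for s in range(-120,121)]); i=cc.argmax(); print("rotation in image (cw +) deg",(i-120)/4,cc[i])
E
python3 ang.py t4.npz
```

```text
top0.npz 3140 [220.45 184.37] [0.56746731 0.12828783] 66.27150652569706 0.06825820578166705
t4.npz 2819 [218.73 187.8 ] [0.55915716 0.13244142] 73.96184272931976 0.06934028628312462
rotation in image (cw +) deg -7.75 0.9940666
```

The top view shows the handle about 7.7° short of its start (handle blob 7.7°, spokes 7.75°). I'll go back in and push that remainder slowly.

>>> carry_out(
  commands=[0.6,-0.8,0,0,1,0.6,-0.8,0,0,1,0.5,-0.8,-0.2,0,1,0.4,-0.8,-0.4,0,1,0.4,-0.7,-0.4,0,1,0.4,-0.4,0,0,1,0.1,0,0,0,1,0,0,0,0,1],
)

```text
time_s: 18.85
tcp_pos: [0.5376, 0.1381, 0.2125]
eef_rot: [-180.0, 0.0, 164.8]
contact_force: [-0.3, -0.3, 0.1]
gripper_width: 0.0006
```

>>> carry_out(
  commands=[0.07,0,0,0,1,0.03,0,0,0,1,0.064,0.003,0,-0.5,1,0.064,0.001,0,-0.5,1,0.064,-0.001,0,-0.5,1,0.03,-0.001,0,-0.24,1,0.024,-0.002,0,-0.19,1,0,0,0,0,1],
)

```text
time_s: 19.65
tcp_pos: [0.5511, 0.1396, 0.2128]
eef_rot: [180.0, 0.0, 157.2]
contact_force: [-1.6, 1.0, 1.6]
gripper_width: 0.0005
```

>>> carry_out(
  commands=[-0.2,0,0,0,1,-0.4,0.4,0,0,1,-0.4,0.7,0.4,0,1,-0.4,0.8,0.4,0,1,-0.5,0.8,0.2,0,1,-0.6,0.8,0,0,1,-0.6,0.8,0,0,1,0,0,0,0,1],
)

```text
time_s: 20.45
tcp_pos: [0.4248, 0.3138, 0.2528]
eef_rot: [179.9, -0.0, 157.4]
contact_force: [0.5, -0.5, 0.3]
gripper_width: 0.0005
```

```bash
python3 - <<'E'
from plant import telemetry, cams
import numpy as np
s=telemetry.get_state(); print(s["tcp_pos"],s["eef_rot"])
np.savez("t5.npz",**cams.capture("top"))
E
python3 ang.py t5.npz
```

```text
[0.42479046 0.31381666 0.25278664] [ 1.79927699e+02 -3.21520283e-03  1.57365810e+02]
top0.npz 3140 [220.45 184.37] [0.56746731 0.12828783] 66.27150652569706 0.06825820578166705
t5.npz 2696 [220.17 184.79] [0.56644993 0.12896458] 67.27868812556832 0.06847891828594033
rotation in image (cw +) deg -0.75 0.9991116
```

About 0.8–1.0° short still. I'll make one fine nudge of 1.3 mm.

>>> carry_out(
  commands=[0.6,-0.8,0,0,1,0.6,-0.8,0,0,1,0.5,-0.8,-0.2,0,1,0.4,-0.8,-0.4,0,1,0.4,-0.7,-0.4,0,1,0.4,-0.4,0,0,1,0.1,0,0,0,1,0,0,0,0,1],
)

```text
time_s: 21.3
tcp_pos: [0.5476, 0.1381, 0.2124]
eef_rot: [-180.0, -0.0, 157.0]
contact_force: [0.7, -0.9, -0.3]
gripper_width: 0.0009
```

>>> carry_out(
  commands=[0.06,0,0,0,1,0.04,0,0,0,1,0.016,-0.002,0,-0.12,1,0.016,-0.002,0,-0.12,1,0,0,0,0,1,0,0,0,0,1],
)

```text
time_s: 21.9
tcp_pos: [0.5523, 0.1393, 0.2128]
eef_rot: [180.0, 0.0, 156.2]
contact_force: [-1.9, 1.4, 2.0]
gripper_width: 0.0004
```

>>> carry_out(
  commands=[-0.2,0,0,0,1,-0.4,0.4,0,0,1,-0.4,0.7,0.4,0,1,-0.4,0.8,0.4,0,1,-0.5,0.8,0.2,0,1,-0.6,0.8,0,0,1,-0.6,0.8,0,0,1,0,0,0,0,1],
)

```text
time_s: 22.7
tcp_pos: [0.4261, 0.3136, 0.2527]
eef_rot: [179.9, -0.0, 156.4]
contact_force: [0.9, -0.2, 0.8]
gripper_width: 0.0007
```

```bash
python3 - <<'E'
from plant import telemetry, cams
import numpy as np
s=telemetry.get_state(); print(s["tcp_pos"],s["eef_rot"],s["joints"])
np.savez("t6.npz",**cams.capture("top"))
E
python3 ang.py t6.npz
sed -i 's/^W=g.*$/&\nW=np.array([.5435,.0665,.174])/' loc.py; python3 loc.py
```

```text
[0.4261206  0.31363486 0.2527361 ] [ 1.79937028e+02 -3.20007745e-03  1.56383905e+02] [ 5.75987239e+01  6.57087984e+00 -1.73027346e+01 -1.39827240e-02
 -6.60646417e+01 -1.71209154e+02]
top0.npz 3140 [220.45 184.37] [0.56746731 0.12828783] 66.27150652569706 0.06825820578166705
t6.npz 2809 [220.34 184.21] [0.56785683 0.12855433] 66.06342447706056 0.06865936523542947
rotation in image (cw +) deg 0.25 0.99972147
plate [0.53991077 0.06437333 0.012     ] 0.42741261909730344 0.2390065224999478 10.111605930765032 10.160853284354648
wheel [0.54012224 0.0663841  0.174     ] hub [0.54089732 0.0655675  0.184     ] handle [0.56897039 0.12756295 0.234     ] 0.06763924869299986
handle local [0.03579536 0.05564276] theta 2.142451857558891
0 [ 0.51589858 -0.11110449  0.1702066 ] [664.69573683 304.20793859]
0.08 [ 0.52154273 -0.11009794  0.17304712] [663.57166815 295.20799669]
0.15 [ 0.52665115 -0.10918692  0.17514982] [662.4580369  287.05900329]
end [ 0.59141521 -0.09763715  0.1702066 ] piv [ 0.55365689 -0.10437082]
socket [ 0.50431814 -0.04076386  0.055     ] bolt [ 0.64081335 -0.05974055  0.05      ]
```

Wheel is back within about 0.25° of its start. Now over to the lever, behind the knob on the robot's side.

>>> carry_out(
  commands=[0,-0.5,0,0.8,1,0.1,-0.95,0,0.8,1,0.1,-0.95,0,0.8,1,0.1,-0.95,0,0.8,1,0.1,-0.95,0,0.8,1,0.1,-0.95,0,0.8,1,0.1,-0.95,0,0.8,1,0.1,-0.95,0,0.8,1],
)

```text
time_s: 23.55
tcp_pos: [0.456, 0.0225, 0.2527]
eef_rot: [-180.0, 0.0, -178.1]
contact_force: [0.3, -0.1, -0.2]
gripper_width: 0.0007
```

>>> carry_out(
  commands=[0.1,-0.95,0,0.8,1,0.1,-0.95,0,0.6,1,0.1,-0.95,0,0.6,1,0.1,-0.8,0,0,1,0,0,0,0,1,0,0,0,0,1,0,0,0,0,1],
)

```text
time_s: 24.25
tcp_pos: [0.472, -0.1211, 0.2525]
eef_rot: [180.0, -0.0, -170.3]
contact_force: [-0.1, -0.1, -0.0]
gripper_width: 0.0005
```

Run:
```python
from plant import telemetry, cams
from h import *
s=telemetry.get_state(); print(s["tcp_pos"],s["eef_rot"],s["joints"])
t=cams.capture("top"); c=cams.capture("scene"); np.savez("s7.npz",**c); np.savez("t7.npz",**t)
a=cv2.resize(c["frame"][120:270,130:300,::-1],(510,450),interpolation=cv2.INTER_CUBIC)
cv2.imwrite("pics/s7.png",a)
```

```text
[ 0.47200302 -0.1210715   0.25249068] [ 1.79997496e+02 -6.55790618e-03 -1.70257318e+02] [ 8.79092516e+00  2.44970554e+00 -2.19225178e+01 -2.62919286e-03
 -6.56343753e+01 -8.90471581e+01]
```

View pics/s7.png

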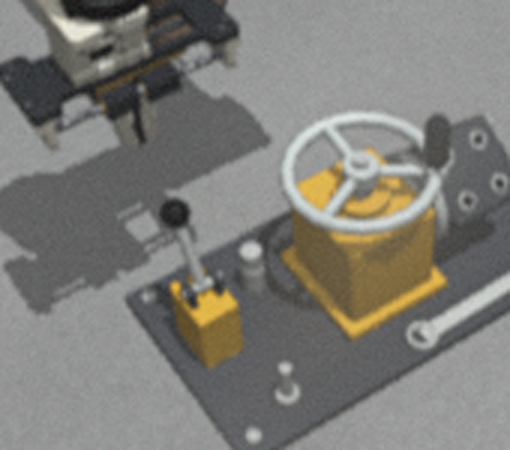

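Scene: gripper hangs clear on the robot's side of the knob (knob at crop (175,213)); wheel handle at its old place. Lower and push.

>>> carry_out(
  commands=[0,0,-0.6,0,1,0,0,-0.7,0,1,0,0,-0.46,0,1,0,0,0,0,1,0.246,0.044,0,0,1,0.2,0.036,0,0,1,0.123,0.022,0,0,1,0.123,0.022,0,0,1],
)

```text
time_s: 25.15
tcp_pos: [0.5001, -0.116, 0.1827]
eef_rot: [180.0, -0.1, -170.2]
contact_force: [-5.1, -0.4, 3.8]
gripper_width: 0.0007
```

>>> carry_out(
  commands=[0.123,0.022,0,0,1,0.123,0.022,0,0,1,0.123,0.022,0,0,1,0.123,0.022,0,0,1,0.123,0.022,0,0,1,0.123,0.022,0,0,1],
)

```text
time_s: 25.75
tcp_pos: [0.5302, -0.1107, 0.1821]
eef_rot: [180.0, 0.0, -170.2]
contact_force: [-2.3, -0.2, 2.3]
gripper_width: 0.0005
```

>>> carry_out(
  commands=[0.123,0.022,0,0,1,0.123,0.022,0,0,1,0.123,0.022,0,0,1,0.123,0.022,0,0,1],
)

```text
time_s: 26.15
tcp_pos: [0.5497, -0.1071, 0.1821]
eef_rot: [180.0, -0.0, -170.2]
contact_force: [-2.4, -0.9, -0.1]
gripper_width: 0.0006
```

>>> carry_out(
  commands=[0.123,0.022,0,0,1,0.123,0.022,0,0,1,0.05,0.009,0,0,1,0,0,0,0,1],
)

```text
time_s: 26.55
tcp_pos: [0.5614, -0.1051, 0.1819]
eef_rot: [180.0, -0.0, -170.2]
contact_force: [-1.2, 0.3, -1.2]
gripper_width: 0.0005
```

>>> carry_out(
  commands=[0.05,0.009,0,0,1,0.05,0.009,0,0,1,0,0,0,0,1],
)

```text
time_s: 26.85
tcp_pos: [0.5652, -0.1044, 0.1821]
eef_rot: [180.0, 0.0, -170.2]
contact_force: [-1.6, 0.5, -2.3]
gripper_width: 0.0003
```

>>> carry_out(
  commands=[0.05,0.009,0,0,1,0,0,0,0,1],
)

```text
time_s: 27.05
tcp_pos: [0.5672, -0.104, 0.1821]
eef_rot: [180.0, 0.0, -170.2]
contact_force: [-1.6, 0.6, -1.2]
gripper_width: 0.0004
```

>>> carry_out(
  commands=[0.05,0.009,0,0,1,0,0,0,0,1],
)

```text
time_s: 27.25
tcp_pos: [0.5678, -0.104, 0.1819]
eef_rot: [180.0, -0.2, -170.2]
contact_force: [-6.9, -0.3, 0.9]
gripper_width: 0.0004
```

>>> carry_out(
  commands=[0.05,0.009,0,0,1,0,0,0,0,1],
)

```text
time_s: 27.45
tcp_pos: [0.5681, -0.1039, 0.1818]
eef_rot: [180.0, -0.4, -170.2]
contact_force: [-12.6, -0.4, 5.5]
gripper_width: 0.0004
```

The stop is reached: 12.6 N with no more travel, at the predicted place. I'll retreat and check.

>>> carry_out(
  commands=[-0.2,-0.035,0,0,1,-0.6,-0.1,0,0,1,-0.7,-0.12,0.2,0,1,-0.6,-0.1,0.8,0,1,-0.4,-0.5,0.7,0,1,0,-0.8,0.5,0,1,0,-0.8,0,0,1,0,-0.8,0,0,1],
)

```text
time_s: 28.25
tcp_pos: [0.4723, -0.2348, 0.2724]
eef_rot: [-179.9, 0.3, -170.2]
contact_force: [0.9, 0.8, 0.2]
gripper_width: 0.0003
```

>>> carry_out(
  commands=[0,-0.6,0,0,1,0,0,0,0,1,0,0,0,0,1,0,0,0,0,1],
)

```text
time_s: 28.65
tcp_pos: [0.4715, -0.2572, 0.2706]
eef_rot: [-180.0, 0.1, -170.2]
contact_force: [0.3, 0.4, -0.6]
gripper_width: 0.001
```

```bash
python3 - <<'E'
from plant import telemetry, cams
from h import *
s=telemetry.get_state(); print(s["tcp_pos"],s["contact_force"])
t=cams.capture("top"); c=cams.capture("scene"); np.savez("t8.npz",**t)
a=cv2.resize(c["frame"][130:280,150:340,::-1],(380,300),interpolation=cv2.INTER_CUBIC)
b=cv2.resize(t["frame"][130:280,150:340,::-1],(380,300),interpolation=cv2.INTER_CUBIC)
cv2.imwrite("pics/f8.png",np.hstack([a,b]))
u=np.array([.9845,.1754]); piv=np.array([.5502,-.1045])
for q in (.9,1.0,1.05):
    p=np.r_[piv+u*.08*np.sin(q-.5),.1+.08*np.cos(q-.5)]; print(q,(proj(t,p)-[150,130])*2+[380,0])
E
python3 ang.py t8.npz
```

```text
[ 0.47148182 -0.25719887  0.27055012] [ 0.34786953  0.42224697 -0.5793658 ]
0.9 [702.62276694 101.10791795]
1.0 [701.25728522  95.81228432]
1.05 [700.57440018  93.3024082 ]
top0.npz 3140 [220.45 184.37] [0.56746731 0.12828783] 66.27150652569706 0.06825820578166705
t8.npz 2388 [220.57 184.51] [0.56712629 0.12799719] 66.43636340718372 0.06785518184820587
rotation in image (cw +) deg 0.25 0.9997133
```

View pics/f8.png

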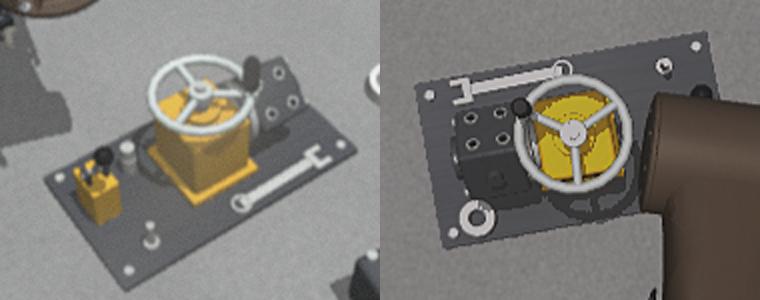

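The final views show the lever leaning away from the robot (knob at about (702,93), predicted (701,96) at the stop). The wheel handle is back at its start, the loose parts on the plate are unmoved and the arm is clear.

```bash
python3 -c "
from plant import r
print(r.close_job())"
```

```text
the job is handed in; nothing more can be done
None
```

The wheel has been turned one full turn clockwise by its handle, and the lock lever then pushed away from the robot to its stop. The job is handed in at about 29 s.

- **Wheel:** I pushed with the shut fingertips in two half-turn passes, at about 2–3 N. I stopped short, measured against the first picture, and nudged the rest. The last checks disagree slightly: handle position says 0.2° short, spokes say 0.25° past. Either way it is within about 0.3° of one turn.
- **Lock lever:** It reached the rubber stop at 12.6 N, within 1 mm in x of the predicted place (about 2 mm off in y). The knob shows where the locked position should put it, though the arm partly hid it in the final top view.
- **Rest of the scene:** The bearing, socket, bolt and wrench look unmoved in the final views. I did not look again at the hammer, tape and spray can, but the arm stayed well above them. It finished clear of everything, with force readings at noise level.
- **Position estimates:** The cameras disagreed by up to 9 mm in x on where the wheel centre was. I used a value close to the wrist camera's, and the contacts matched it.

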